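# Release the suction key left latched on the cutting-table console

## Robot

A 6-joint arm with a two-finger parallel gripper is mounted at the origin on the work surface. World frame = base frame: x ahead of the robot, y to its left, z up, the work surface at z = 0. Lengths are in mm, angles in rad, forces in N, time in s.
With the tool pointing down it reaches from about 350 to 975 mm from the base axis. Payload 7.1 kg.
Tool frame: the origin (TCP) lies midway between the tips of the shut fingers; the grasp point (between the pads) lies 19 mm behind it (ctrl.pinch_z is the distance from the TCP to the grasp point, in mm); z points along the fingers, y is the direction in which the jaws open and shut (so a half turn about z gives the same grasp; the last joint's range is limited). The gripper opens to 88 mm and grips with 3 to 60 N. Pads are 20 mm wide; open, the fingers measure 115 mm over their backs; the gripper's body (75 mm by 178 mm) begins 61 mm behind the grasp point.
Start: joints at [-1.271, 0.423, 1.63, -0, 1.089, -0.019], TCP at [195.909, -593.485, 222.675] pointing down, gripper open.
Joint ranges: [-3, 3], [-0.9, 2.11], [0.09, 2.58], [-1.31, 4.45], [0.11, 2.69], [-2.54, 2.54]. Speed limits (rad/s): [2.39, 2.39, 3.01, 3.14, 3.14, 3.14].

## Interface

Orientations are given as a rotation vector (axis times angle).
In Python, from workcell import ctrl gives the robot as it stands.
- The arm moves only by the tool jog_arm, never from a script. Its arguments are lists of equal length, an entry for each row: "xyz": the shift along the world's x, y, z in mm, a list of three; "yaw": the turn about the world's z in degrees. A call has 1 to 20 rows; each row shifts and turns the pose as measured when the row begins; what a row does not reach is not made up. A row lasts 1/12 s, in which the tool goes at most 41.7 mm and 7.16 degrees, less where a joint would pass 70% of its speed; a pose out of reach is approached as far as the arm can. A call with a gripper value outside its range is refused whole. "gripper" is the closure, from 0 (fully open) to 1 (shut), set as the call begins (left out, the last holds). The fingers move at their own pace and stop on an object; the grip force is fixed at half the most. Time passes only in rows, so rows that do not move let the fingers close. It gives the time, the measured TCP pose, the force and the opening at its end, in the units of the state.
- ctrl.get_obs(): the state, without advancing time (a new reading comes with each control period).
- ctrl.get_image(name): name is "scene" or "top" or "wrist"; returns a dict with "img" (480x640x3 uint8, blue, green, red), "K" (3x3 intrinsics, pixels), "R" (3x3) and "t" (3): a world point X has camera coordinates R X + t. Camera axes: x right, y down, z forward; pixel columns grow to the right and rows downward; lengths in mm; the calibration is good to about 2 mm. A picture is of the moment at which its call begins. There is no depth.
- ctrl.close_job(): hands the job in, once; it reports no verdict.
Trained networks look in a picture, given as the dict that the camera call returned (one of the last four; its "shot" number tells which), for a name from the list of things; names that differ only in an ending like _2 or _b are one class to them, and where a whole thing is asked for, a point or a joint stands for the part that bears it (a point fixed in the world has none). Each returns a list of dicts, best first, with "confidence" (0 to 1); they miss things now and then, are a little off and sometimes report something else, mostly with a low value. They report only what shows in the picture. A call takes as long as a camera call.
- ctrl.find_in(picture, thing): "centre" ([column, row] as shares, 0 to 1, of the picture: columns of its width, rows of its height, amid what is visible of it).
- ctrl.regions_of(picture, thing): "region" (480x640 bool, what is visible of it) and "centre" ([column, row] as shares, 0 to 1, of the picture: columns of its width, rows of its height, amid what is visible of it).
- ctrl.pinpoint(picture, thing): "centre" ([column, row] as shares, 0 to 1, of the picture: columns of its width, rows of its height: a listed point, or the origin of a listed thing).
The state is a dict: "t": time; "qpos": joint angles; "qvel": joint speeds; "joint_torque": joint torques, N m; "ee_pos": TCP position; "orientation": TCP orientation; "ft_force": force on the tool from outside, world axes, zero at the start; "moment": the same for the moment, N m; "width": finger opening in mm.
Only numpy, scipy, OpenCV 4.12 (cv2) and the standard library are available. Lean on these libraries where they do the work, as an engineer would, in place of code of your own. Each camera call takes 0.05 s, during which the arm holds its last target.

## Task

One of the four orange suction keys on the grey console has been left latched down. With the fingertips, tap each key lightly in turn (no more than about half of its travel), starting with the key next to the green lamp and going along the row, to find the latched one; then press that key all the way down and let go, so that it springs up level with the others. Press no other key fully, and do not pick up or push the spool, the jar or the ring.

Things in the scene. Friction and masses are not known exactly. Their poses are not given: they have to be found in the camera images.
- console: grey control box fixed to the table, 110 (x) x 280 (y) x 45 mm high, origin at the centre of its underside. Keys on its top in a row along its y axis at y = +72, +24, -24, -72 mm, x = 0 (the first is next to the lamp). Each key travels 10 mm straight down on a spring to a stop; fully down takes about 4.5 N.
- lamp (a point): top of the small green lamp, 12 mm across, 10 mm above the console's face, in line with the keys at console y = +122 mm
- key_a: top centre of one of four identical orange keys, cap 24 x 24 mm, z up; its place in the row varies. Free: top 16 mm above the console's face (61 mm above the table), gives from about 1.5 N, springs back. One key is latched: top 12 mm above the face, gives from about 2 N; pressed fully (6 mm more) and let go it unlatches and rises to 16 mm; pressed less, it stays latched.
- key_b: top centre of one of four identical orange keys, cap 24 x 24 mm, z up; its place in the row varies. Free: top 16 mm above the console's face (61 mm above the table), gives from about 1.5 N, springs back. One key is latched: top 12 mm above the face, gives from about 2 N; pressed fully (6 mm more) and let go it unlatches and rises to 16 mm; pressed less, it stays latched.
- key_c: top centre of one of four identical orange keys, cap 24 x 24 mm, z up; its place in the row varies. Free: top 16 mm above the console's face (61 mm above the table), gives from about 1.5 N, springs back. One key is latched: top 12 mm above the face, gives from about 2 N; pressed fully (6 mm more) and let go it unlatches and rises to 16 mm; pressed less, it stays latched.
- key_d: top centre of one of four identical orange keys, cap 24 x 24 mm, z up; its place in the row varies. Free: top 16 mm above the console's face (61 mm above the table), gives from about 1.5 N, springs back. One key is latched: top 12 mm above the face, gives from about 2 N; pressed fully (6 mm more) and let go it unlatches and rises to 16 mm; pressed less, it stays latched.
- spool: blue spool standing on the table beyond the console, 44 mm across, 60 mm high, origin at the centre of its underside, z up; bystander
- tack_jar: amber jar with a metal lid standing on the table beyond the console, 52 mm across, 65 mm high, origin at the centre of its underside, z up; bystander
- tape_roll: cardboard-brown ring lying flat on the table off the end of the console away from the lamp, 80 mm across, 25 mm high, origin at the centre of its underside, z up; bystander

How it is judged (in metres and radians):
On the way, in this order (a step that is already met when the one before it is completed fails the run):
1. the first key from the lamp is touched by the fingers (over 0.3 N) while the latched key has not yet been released (((y of key_a in the frame of console between 0.052 and 0.092 m and contact force between the fingers and key_a above 0.3 N) or (y of key_b in the frame of console between 0.052 and 0.092 m and contact force between the fingers and key_b above 0.3 N) or (y of key_c in the frame of console between 0.052 and 0.092 m and contact force between the fingers and key_c above 0.3 N) or (y of key_d in the frame of console between 0.052 and 0.092 m and contact force between the fingers and key_d above 0.3 N)) and not ((distance of key_a from where it was at the start of the episode above 0.0025 m and z of key_a in the frame of console above 0.0595 m) or (distance of key_b from where it was at the start of the episode above 0.0025 m and z of key_b in the frame of console above 0.0595 m) or (distance of key_c from where it was at the start of the episode above 0.0025 m and z of key_c in the frame of console above 0.0595 m) or (distance of key_d from where it was at the start of the episode above 0.0025 m and z of key_d in the frame of console above 0.0595 m))), for 0.02 s.
2. the second key from the lamp is touched by the fingers (over 0.3 N) while the latched key has not yet been released (((y of key_a in the frame of console between 0.004 and 0.044 m and contact force between the fingers and key_a above 0.3 N) or (y of key_b in the frame of console between 0.004 and 0.044 m and contact force between the fingers and key_b above 0.3 N) or (y of key_c in the frame of console between 0.004 and 0.044 m and contact force between the fingers and key_c above 0.3 N) or (y of key_d in the frame of console between 0.004 and 0.044 m and contact force between the fingers and key_d above 0.3 N)) and not ((distance of key_a from where it was at the start of the episode above 0.0025 m and z of key_a in the frame of console above 0.0595 m) or (distance of key_b from where it was at the start of the episode above 0.0025 m and z of key_b in the frame of console above 0.0595 m) or (distance of key_c from where it was at the start of the episode above 0.0025 m and z of key_c in the frame of console above 0.0595 m) or (distance of key_d from where it was at the start of the episode above 0.0025 m and z of key_d in the frame of console above 0.0595 m))), for 0.02 s.
3. the third key from the lamp is touched by the fingers (over 0.3 N) while the latched key has not yet been released (((y of key_a in the frame of console between -0.044 and -0.004 m and contact force between the fingers and key_a above 0.3 N) or (y of key_b in the frame of console between -0.044 and -0.004 m and contact force between the fingers and key_b above 0.3 N) or (y of key_c in the frame of console between -0.044 and -0.004 m and contact force between the fingers and key_c above 0.3 N) or (y of key_d in the frame of console between -0.044 and -0.004 m and contact force between the fingers and key_d above 0.3 N)) and not ((distance of key_a from where it was at the start of the episode above 0.0025 m and z of key_a in the frame of console above 0.0595 m) or (distance of key_b from where it was at the start of the episode above 0.0025 m and z of key_b in the frame of console above 0.0595 m) or (distance of key_c from where it was at the start of the episode above 0.0025 m and z of key_c in the frame of console above 0.0595 m) or (distance of key_d from where it was at the start of the episode above 0.0025 m and z of key_d in the frame of console above 0.0595 m))), for 0.02 s.
4. the fourth key from the lamp is touched by the fingers (over 0.3 N) while the latched key has not yet been released (((y of key_a in the frame of console between -0.092 and -0.052 m and contact force between the fingers and key_a above 0.3 N) or (y of key_b in the frame of console between -0.092 and -0.052 m and contact force between the fingers and key_b above 0.3 N) or (y of key_c in the frame of console between -0.092 and -0.052 m and contact force between the fingers and key_c above 0.3 N) or (y of key_d in the frame of console between -0.092 and -0.052 m and contact force between the fingers and key_d above 0.3 N)) and not ((distance of key_a from where it was at the start of the episode above 0.0025 m and z of key_a in the frame of console above 0.0595 m) or (distance of key_b from where it was at the start of the episode above 0.0025 m and z of key_b in the frame of console above 0.0595 m) or (distance of key_c from where it was at the start of the episode above 0.0025 m and z of key_c in the frame of console above 0.0595 m) or (distance of key_d from where it was at the start of the episode above 0.0025 m and z of key_d in the frame of console above 0.0595 m))), for 0.02 s.
5. the latched key has sprung up: all four tops are at least 59.5 mm above the table (z of each of key_a, key_b, key_c, key_d in the frame of console above 0.0595 m and ((distance of key_a from where it was at the start of the episode above 0.0025 m and z of key_a in the frame of console above 0.0595 m) or (distance of key_b from where it was at the start of the episode above 0.0025 m and z of key_b in the frame of console above 0.0595 m) or (distance of key_c from where it was at the start of the episode above 0.0025 m and z of key_c in the frame of console above 0.0595 m) or (distance of key_d from where it was at the start of the episode above 0.0025 m and z of key_d in the frame of console above 0.0595 m))), for 0.2 s.
At the end, for the whole second after the job is handed in: the key that was latched has risen and all four key tops stand at least 59.5 mm above the table (free height 61 mm), and the spool, jar and ring are upright, at rest and within 15 mm of where they began (all of step 5 and distance of each of spool, tack_jar, tape_roll from where it was at the start of the episode below 0.015 m and angle between each of spool, tack_jar, tape_roll's own z axis and vertical below 0.2 rad and linear speed of each of spool, tack_jar, tape_roll below 0.02 m/s); the robot touches nothing.
It fails at once if a key that was not latched is pushed more than 7.5 mm down (distance of any of key_a, key_b, key_c, key_d from where it was at the start of the episode above 0.0075 m).
It fails at once if the spool, jar or ring is moved by more than 15 mm or lifted or tipped (distance of any of spool, tack_jar, tape_roll from where it was at the start of the episode above 0.015 m or height (world z) of any of spool, tack_jar, tape_roll above 0.01 m or angle between any of spool, tack_jar, tape_roll's own z axis and vertical above 0.3 rad).
It also fails if it takes over 48 s, if anything falls off the work surface, if the arm or the gripper's body presses on something with over 40 N, if the wrist force passes 120 N, or if a joint passes its speed limit or range.

## Working session

There is one attempt and no reset: what is moved stays moved. The work goes in short steps, Python scripts to look and compute and a tool call to move; the robot and the scene stay as the last step left them, time stands still between calls to the robot, and variables do not carry over. Pictures are saved under pics/ and viewed, and the job is handed in when it is done.

Besides the shell and the picture viewer there is one more tool, called after "Call:" as name([rows], argument=value, ...), one row to a line, values as JSON. jog_arm: Moves the arm, as the interface text tells. Its arguments: {"type":"object","properties":{"xyz":{"type":"array","items":{"type":"array","items":{"type":"number"}}},"yaw":{"type":"array","items":{"type":"number"}},"gripper":{"type":"number"}},"required":["xyz","yaw"]}

```bash
mkdir -p pics
cat > h.py <<'E'
import numpy as np, cv2
from workcell import ctrl
def ray(p,c):
    K,R,t=map(np.array,(p["K"],p["R"],p["t"])); d=R.T@np.linalg.inv(K)@np.array([c[0],c[1],1.]); return -R.T@t.ravel(), d
def onz(p,c,z):
    o,d=ray(p,c); return o+d*(z-o[2])/d[2]
def proj(p,X):
    K,R,t=map(np.array,(p["K"],p["R"],p["t"])); v=K@(R@np.array(X)+t.ravel()); return v[:2]/v[2]
E
python3 - <<'E'
from h import *
o=ctrl.get_obs();print(o["t"],o["ee_pos"],o["orientation"],o["ft_force"],o["width"])
for n in ["top","scene"]:
    p=ctrl.get_image(n); cv2.imwrite(f"pics/{n}0.png",p["img"])
    for th,z in [("lamp",55),("key_a",61),("console",0),("spool",0),("tack_jar",0),("tape_roll",0)]:
        for r in ctrl.pinpoint(p,th)[:5]:
            c=[r["centre"][0]*640,r["centre"][1]*480]; print(n,th,round(r["confidence"],2),np.round(c,1),np.round(onz(p,c,z),1))
E
```

```text
0.0 [ 195.73499042 -592.96715188  221.89782327] [-3.10027437e+00 -4.98369527e-01  3.40423029e-04] [ 0.12951024 -0.58165187  0.69229859] 87.6825516373561
top lamp 0.9 [185.  265.9] [544.4 241.7  55. ]
top key_a 0.7 [296.4 247.7] [581.   51.9  61. ]
top key_a 0.56 [269.6 252. ] [572.   97.6  61. ]
top key_a 0.56 [212.7 259.9] [555.4 194.   61. ]
top key_a 0.53 [240.8 254.8] [565.7 146.6  61. ]
top console 0.8 [258.1 254.1] [576.6 124.9   0. ]
top spool 0.6 [295.2 186.8] [708.8  61.4   0. ]
top tack_jar 0.94 [206.5 195.6] [685.7 228.6   0. ]
top tape_roll 0.73 [295.7 188.9] [704.7  60.3   0. ]
scene lamp 0.96 [484.1 287.6] [547.4 243.   55. ]
scene key_a 0.81 [356.8 247.9] [577.8  54.1  61. ]
scene key_a 0.74 [413.9 269. ] [570.7 143.7  61. ]
scene key_a 0.69 [386.8 259.5] [574.8 102.3  61. ]
scene key_a 0.52 [450.7 277.4] [558.3 195.4  61. ]
scene console 0.92 [396.9 280.5] [565.  122.6   0. ]
scene spool 0.86 [319.1 335.8] [706.4  60.1   0. ]
scene tack_jar 0.82 [434.2 378.2] [683.1 231.5   0. ]
scene tape_roll 0.59 [268.9 255.2] [623.3 -82.8   0. ]
```

View pics/top0.png

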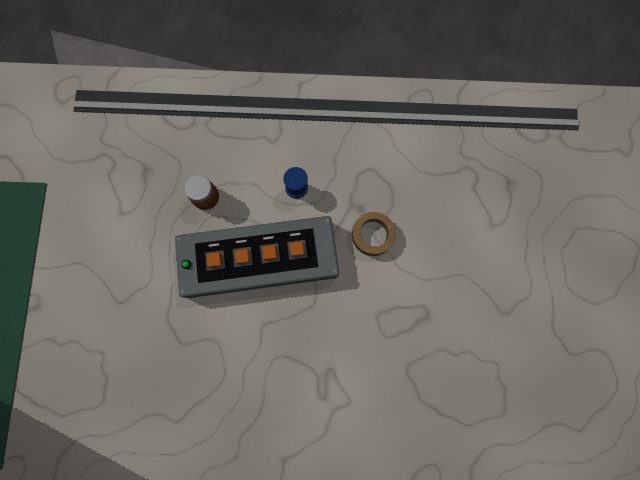

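View pics/scene0.png

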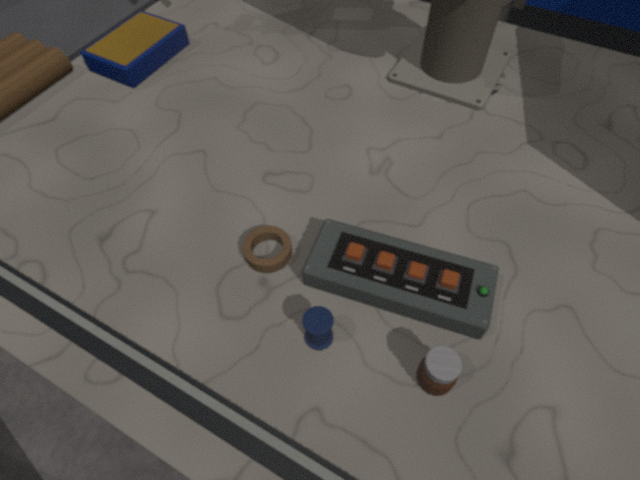

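Run:
```python
import numpy as np
L=np.array([546,242.5]);K=np.array([[557,194.7],[568.2,145.2],[573.4,100],[579.4,53]])
s=[122,72,24,-24,-72];P=np.vstack([L,K])
a=np.polyfit(s,P,1);print(a,np.linalg.norm(a[0]),np.degrees(np.arctan2(-a[0][0],a[0][1])))
u=a[0]/np.linalg.norm(a[0]);c=P.mean(0)-u*np.mean(s);print(c,[np.round(c+u*k,1) for k in s])
```

```text
[[-1.72073487e-01  9.78710217e-01]
 [ 5.68998593e+02  1.23199471e+02]] 0.993721779084192 9.97163575774888
[569.02511932 123.04859624] [array([547.9, 243.2]), array([556.6, 194. ]), array([564.9, 146.7]), array([573.2,  99.4]), array([581.5,  52.1])]
```

The lamp is at about (186,265) in the top picture. The keys run to its right at (215,260), (242,257), (270,253) and (297,249). The ring is at (374,233), the spool at (296,182) and the jar at (203,192). The fitted pitch is 0.994 of nominal and the row angle is about 10°. The network's tape_roll hit in the top picture was really the spool, so I'm ignoring it.

I'll move above key 1 with the gripper shut.

Call:
jog_arm([
  [17,37,-3],
  [17,37,-3],
  [17,37,-3],
  [17,37,-3],
  [17,37,-3],
  [17,37,-3],
  [17,37,-3],
  [17,37,-3],
  [17,37,-3],
  [17,37,-3],
  [17,37,-3],
  [17,37,-3],
  [17,37,-3],
  [17,37,-3],
  [17,37,-3],
  [17,37,-3],
  [17,37,-3],
  [17,37,-3],
  [17,37,-3],
  [17,37,-3],
], yaw=[-0.4,-0.4,-0.4,-0.4,-0.4,-0.4,-0.4,-0.4,-0.4,-0.4,-0.4,-0.4,-0.4,-0.4,-0.4,-0.4,-0.4,-0.4,-0.4,-0.4], gripper=1)

```text
t: 2.37
ee_pos: [536.3, 159.0, 166.7]
orientation: [3.118, 0.251, 0.018]
ft_force: [-0.1, -0.3, -0.6]
width: 0.6
```

Call:
jog_arm([
  [0,0,0],
  [0,0,0],
], yaw=[0,0])

```text
t: 2.53
ee_pos: [539.4, 166.3, 166.4]
orientation: [3.119, 0.261, 0.023]
ft_force: [-0.6, -1.5, -0.1]
width: 0.7
```

Run:
```python
from h import *
o=ctrl.get_obs();print(o["t"],o["ee_pos"],o["orientation"],o["ft_force"])
p=ctrl.get_image("wrist"); cv2.imwrite("pics/w1.png",p["img"])
for th,z in [("lamp",55),("key_a",61)]:
    for r in ctrl.pinpoint(p,th)[:5]:
        c=[r["centre"][0]*640,r["centre"][1]*480]; print(th,round(r["confidence"],2),np.round(c,1),np.round(onz(p,c,z),1))
```

```text
2.5333 [539.42243149 166.26218357 166.42880855] [3.11919279 0.26097368 0.02275662] [-0.64953255 -1.45271051 -0.13410687]
lamp 0.96 [207.8 205. ] [548.2 241.3  55. ]
lamp 0.65 [359.3 206.5] [563.3 143.8  55. ]
key_a 0.84 [506.6 208. ] [578.8  50.9  61. ]
key_a 0.73 [206.6 205.9] [548.8 240.7  61. ]
key_a 0.72 [285.1 206.7] [556.5 191.4  61. ]
key_a 0.61 [435.9 204.7] [573.4  96.4  61. ]
key_a 0.56 [358.9 205.8] [564.7 145.   61. ]
```

View pics/w1.png

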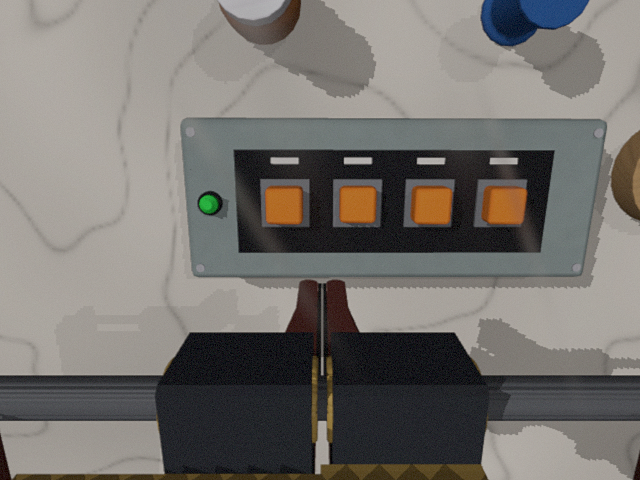

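The wrist picture shows the lamp at (208,204) and the keys at (285,205), (358,204), (432,205) and (504,205). The positions agree with the earlier ones to within 2–3 mm. Next I'll move over key 1.

Call:
jog_arm([
  [8,13,-25],
  [9,13,-25],
  [0,0,-25],
  [0,0,-10],
  [0,0,0],
  [0,0,0],
  [0,0,0],
], yaw=[0,0,0,0,0,0,0])

```text
t: 3.27
ee_pos: [555.9, 181.2, 83.3]
orientation: [3.12, 0.238, 0.027]
ft_force: [0.7, -0.6, -0.7]
width: 0.5
```

Call:
jog_arm([
  [1,11,-6],
  [0,0,0],
  [0,0,-6],
  [0,0,0],
  [0,0,0],
  [0,0,0],
], yaw=[0,0,0,0,0,0])

```text
t: 3.77
ee_pos: [559.4, 193.4, 75.0]
orientation: [3.122, 0.236, 0.038]
ft_force: [-0.1, -1.0, -0.7]
width: 0.8
```

Call:
jog_arm([
  [-2,-1,-7],
  [0,0,0],
  [0,0,-4],
  [0,0,0],
  [0,0,0],
], yaw=[0,0,0,0,0])

```text
t: 4.18
ee_pos: [557.0, 192.2, 62.9]
orientation: [3.122, 0.236, 0.038]
ft_force: [-0.4, 0.4, -0.5]
width: 0.5
```

Call:
jog_arm([
  [0,0,-2],
  [0,0,0],
  [0,0,-2],
  [0,0,0],
  [0,0,0],
], yaw=[0,0,0,0,0])

```text
t: 4.6
ee_pos: [557.2, 192.3, 58.9]
orientation: [3.122, 0.236, 0.038]
ft_force: [-1.2, -0.1, 2.1]
width: 0.3
```

Call:
jog_arm([
  [0,0,-1],
  [0,0,0],
  [0,0,0],
], yaw=[0,0,0])

```text
t: 4.85
ee_pos: [557.2, 192.3, 58.1]
orientation: [3.122, 0.236, 0.038]
ft_force: [-0.7, 0.6, 2.7]
width: 0.9
```

Run:
```python
from h import *
o=ctrl.get_obs();print(o["t"],o["ee_pos"],o["ft_force"])
p=ctrl.get_image("wrist"); cv2.imwrite("pics/w2.png",p["img"])
```

```text
4.85 [557.181368   192.2580225   58.10670963] [-0.74450431  0.64273595  2.68584959]
```

View pics/w2.png

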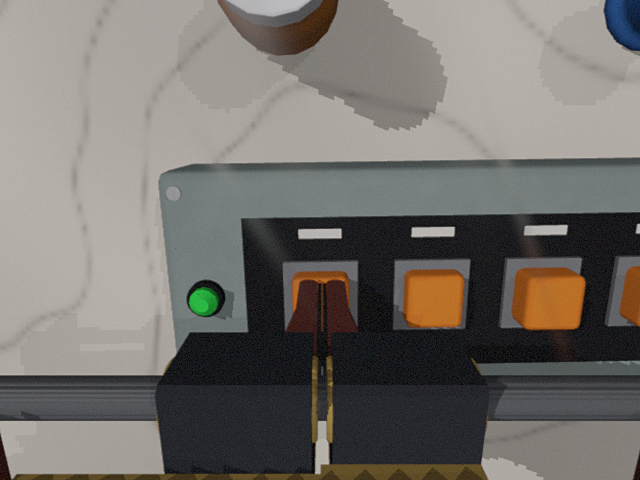

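The fingers are on key 1 (320,290) with about 3 N at z=58.1, so it behaves like a free key. Key 2 (433,297) looks smaller than key 3 (548,298). Next is key 2.

Call:
jog_arm([
  [0,0,8],
  [0,0,4],
  [4,-24,0],
  [4,-23,0],
  [0,0,0],
  [0,0,0],
  [0,0,0],
], yaw=[0,0,0,0,0,0,0])

```text
t: 5.48
ee_pos: [566.7, 145.1, 73.1]
orientation: [3.123, 0.238, 0.043]
ft_force: [-0.4, 1.1, 0.8]
width: 0.7
```

Call:
jog_arm([
  [-2,0,-6],
  [0,0,0],
  [0,0,-4],
  [0,0,0],
  [0,0,-2],
  [0,0,0],
  [0,0,-2],
  [0,0,0],
  [0,0,0],
], yaw=[0,0,0,0,0,0,0,0,0])

```text
t: 6.23
ee_pos: [563.8, 148.5, 57.4]
orientation: [3.123, 0.244, 0.043]
ft_force: [-0.6, -1.1, 2.6]
width: 0.6
```

Run:
```python
from h import *
for i in range(6):
    o=ctrl.get_obs();print(round(o["t"],3),np.round(o["ee_pos"],2),np.round(o["ft_force"],2)); p=ctrl.get_image("wrist")
cv2.imwrite("pics/w3.png",p["img"])
```

```text
6.233 [563.8  148.49  57.43] [-0.58 -1.14  2.58]
6.283 [563.79 148.45  57.44] [-0.56 -0.59  1.76]
6.333 [563.74 148.46  57.47] [-0.48  0.65  2.25]
6.383 [563.78 148.48  57.51] [-0.74 -0.05  2.67]
6.433 [563.8  148.47  57.54] [-0.21  0.15  1.65]
6.483 [563.78 148.45  57.51] [-0.21 -0.36  2.34]
```

View pics/w3.png

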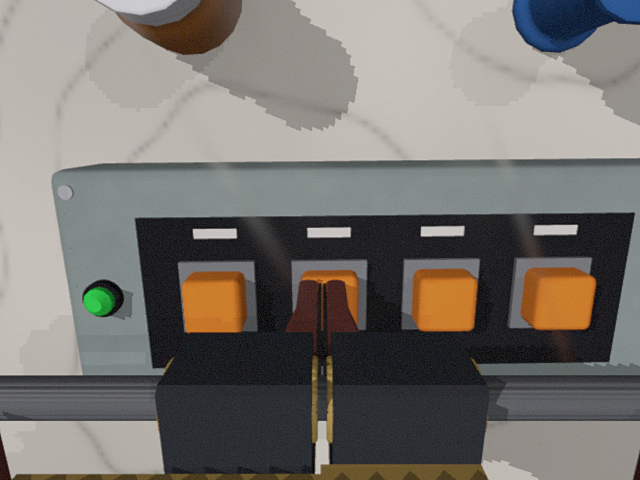

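Call:
jog_arm([
  [0,0,2],
  [0,0,0],
  [0,0,0],
  [0,0,0],
], yaw=[0,0,0,0])

```text
t: 6.87
ee_pos: [563.9, 148.5, 59.7]
orientation: [3.123, 0.243, 0.044]
ft_force: [-0.0, 0.2, -0.0]
width: 0.7
```

```bash
cat > f.py <<'E'
from h import *
F=[]
for i in range(6):
    o=ctrl.get_obs();F.append(o["ft_force"]); p=ctrl.get_image("wrist")
print(round(o["t"],3),np.round(o["ee_pos"],2),np.round(np.mean(F,0),2),np.round(np.std(F,0),2))
E
python3 f.py
```

```text
7.117 [563.85 148.46  59.57] [0.07 0.16 0.23] [0.25 0.73 0.23]
```

Key 2 gives no force at 59.6 but about 2.2 N at 57.5, so it is the likely latched one. I'll carry on to key 3.

Call:
jog_arm([
  [0,0,8],
  [0,0,4],
  [5,-25,0],
  [4,-25,0],
  [0,0,0],
  [0,0,0],
  [0,0,0],
], yaw=[0,0,0,0,0,0,0])

```text
t: 7.75
ee_pos: [574.2, 98.0, 75.2]
orientation: [3.123, 0.245, 0.048]
ft_force: [0.7, -0.4, -0.0]
width: 0.8
```

Call:
jog_arm([
  [-1,-1,-7],
  [0,0,0],
  [0,0,-4],
  [0,0,0],
  [0,0,-2],
  [0,0,0],
  [0,0,-1],
  [0,0,0],
  [0,0,0],
], yaw=[0,0,0,0,0,0,0,0,0])

```text
t: 8.5
ee_pos: [572.6, 100.0, 59.9]
orientation: [3.122, 0.251, 0.048]
ft_force: [-0.6, -0.1, 2.3]
width: 0.6
```

```bash
python3 f.py
```

```text
8.75 [572.62  99.94  59.94] [-0.65 -0.55  1.67] [0.4  0.32 0.41]
```

Key 3 gives 1.7 N at 59.9, so it is free. Now key 4.

Call:
jog_arm([
  [0,0,8],
  [0,0,4],
  [4,-25,0],
  [4,-25,0],
  [0,0,0],
  [0,0,0],
  [0,0,0],
], yaw=[0,0,0,0,0,0,0])

```text
t: 9.38
ee_pos: [581.7, 49.8, 75.0]
orientation: [3.123, 0.253, 0.052]
ft_force: [-0.6, -0.7, 0.1]
width: 0.6
```

Call:
jog_arm([
  [-1,0,-7],
  [0,0,0],
  [0,0,-4],
  [0,0,0],
  [0,0,-2],
  [0,0,0],
  [0,0,-1],
  [0,0,0],
  [0,0,0],
], yaw=[0,0,0,0,0,0,0,0,0])

```text
t: 10.13
ee_pos: [580.1, 52.9, 59.7]
orientation: [3.123, 0.259, 0.052]
ft_force: [-0.3, -0.3, 1.7]
width: 0.4
```

```bash
python3 f.py
```

```text
10.383 [580.09  52.89  59.66] [-0.25 -0.62  2.11] [0.39 0.4  0.29]
```

Key 4 is free too, with 2.1 N at 59.7. That leaves key 2 as the latched one. I'll return over it.

Call:
jog_arm([
  [0,0,8],
  [0,0,6],
  [-4,24,0],
  [-4,24,0],
  [-4,23,0],
  [-4,23,0],
  [0,0,0],
  [0,0,0],
  [0,0,0],
], yaw=[0,0,0,0,0,0,0,0,0])

```text
t: 11.18
ee_pos: [565.1, 150.1, 78.9]
orientation: [3.124, 0.255, 0.059]
ft_force: [0.6, -0.3, 1.0]
width: 0.6
```

Call:
jog_arm([
  [0,-4,-8],
  [0,0,0],
  [0,0,-6],
  [0,0,0],
  [0,0,-3],
  [0,0,0],
  [0,0,0],
], yaw=[0,0,0,0,0,0,0])

```text
t: 11.77
ee_pos: [565.5, 141.0, 59.7]
orientation: [3.124, 0.246, 0.057]
ft_force: [0.0, -0.2, 0.1]
width: 0.2
```

```bash
python3 f.py; python3 -c "
from h import *
p=ctrl.get_image('scene');cv2.imwrite('pics/s2.png',p['img'][180:380,250:550].repeat(2,0).repeat(2,1))"
```

```text
12.017 [565.67 141.41  60.09] [-0.27 -0.1  -0.18] [0.38 0.32 0.52]
```

View pics/s2.png

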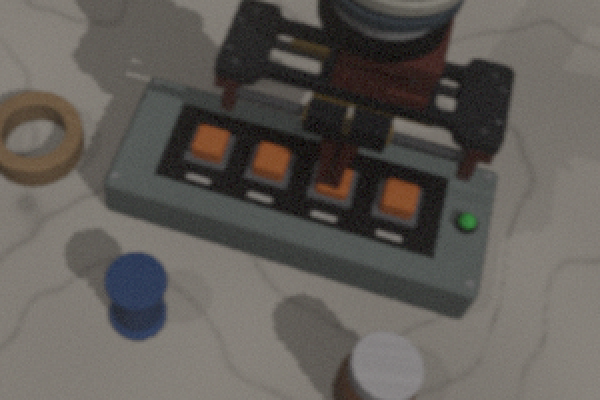

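The fingers are over key 2 at (335,180) in the crop, and there is no force at 60.1, so it is confirmed latched. I'll shift y by +4 and press.

Call:
jog_arm([
  [-1,4,0],
  [0,0,0],
  [0,0,-3],
  [0,0,0],
  [0,0,-3],
  [0,0,0],
  [0,0,0],
], yaw=[0,0,0,0,0,0,0])

```text
t: 12.7
ee_pos: [565.2, 146.3, 54.5]
orientation: [3.124, 0.248, 0.061]
ft_force: [0.1, 0.5, 2.7]
width: 0.3
```

Call:
jog_arm([
  [0,0,-2],
  [0,0,0],
  [0,0,-2],
  [0,0,0],
  [0,0,-1.5],
  [0,0,0],
  [0,0,0],
], yaw=[0,0,0,0,0,0,0])

```text
t: 13.28
ee_pos: [565.2, 146.4, 52.2]
orientation: [3.124, 0.248, 0.061]
ft_force: [-0.8, -0.7, 4.4]
width: 0.5
```

Call:
jog_arm([
  [0,0,-3],
  [0,0,-3],
  [0,0,-3],
  [0,0,-3],
], yaw=[0,0,0,0])

```text
t: 13.62
ee_pos: [565.4, 146.4, 50.9]
orientation: [3.124, 0.247, 0.061]
ft_force: [-12.1, -2.1, 33.4]
width: 0.2
```

Hard stop reached: 33 N at z=50.9. Now I'll let go.

Call:
jog_arm([
  [0,0,6],
  [0,0,12],
  [0,0,20],
  [-10,0,30],
  [-20,0,30],
  [-20,0,30],
  [-20,0,20],
  [0,0,0],
  [0,0,0],
  [0,0,0],
], yaw=[0,0,0,0,0,0,0,0,0,0])

```text
t: 14.45
ee_pos: [492.9, 146.1, 206.7]
orientation: [3.125, 0.246, 0.064]
ft_force: [-0.2, -0.2, -0.3]
width: 0.4
```

```bash
python3 f.py; python3 -c "
from h import *
p=ctrl.get_image('wrist');cv2.imwrite('pics/w4.png',p['img'])
for r in sorted(ctrl.regions_of(p,'key_a')[:6],key=lambda r:r['centre'][0]): print(r['confidence'],np.array(r['centre'])*[640,480],r['region'].sum())"
```

```text
14.7 [492.5  145.93 205.43] [ 0.14 -0.   -0.24] [0.4  0.39 0.24]
0.75 [272.704 130.176] 1222
0.75 [403.776 129.984] 1255
0.77 [468.928 128.112] 1288
```

View pics/w4.png

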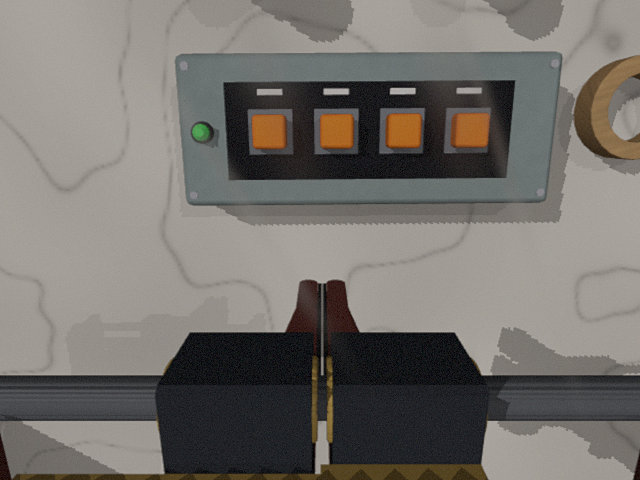

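Run:
```python
from h import *
def blobs(im):
    h=cv2.cvtColor(im,cv2.COLOR_BGR2HSV); m=cv2.inRange(h,(4,150,100),(22,255,255))
    n,l,s,c=cv2.connectedComponentsWithStats(m)
    return sorted([(round(c[i][0],1),round(c[i][1],1),int(s[i][2]),int(s[i][3]),int(s[i][4])) for i in range(1,n) if s[i][4]>150])
for f in ["w1","w4"]: print(f,blobs(cv2.imread(f"pics/{f}.png")))
for k in ("top","scene"):
    p=ctrl.get_image(k); print(k,blobs(cv2.imread(f"pics/{k}0.png")),"\n now",blobs(p["img"]))
    if k=="scene": cv2.imwrite("pics/s3.png",p["img"][180:380,250:550].repeat(2,0).repeat(2,1))
```

```text
w1 [(np.float64(283.6), np.float64(204.6), 38, 38, 1367), (np.float64(357.5), np.float64(203.9), 37, 37, 1313), (np.float64(430.9), np.float64(204.5), 41, 38, 1464), (np.float64(503.7), np.float64(204.6), 45, 38, 1539)]
w4 [(np.float64(268.5), np.float64(131.4), 34, 34, 1117), (np.float64(336.4), np.float64(130.5), 34, 34, 1120), (np.float64(403.2), np.float64(130.3), 36, 35, 1175), (np.float64(469.8), np.float64(129.6), 38, 34, 1223)]
top [(np.float64(213.1), np.float64(259.1), 13, 15, 167), (np.float64(241.3), np.float64(255.7), 14, 14, 163), (np.float64(268.8), np.float64(251.7), 14, 14, 166), (np.float64(296.5), np.float64(248.1), 14, 13, 164)] 
 now [(np.float64(241.0), np.float64(254.9), 15, 13, 155), (np.float64(296.5), np.float64(248.2), 14, 14, 167)]
scene [(np.float64(131.5), np.float64(38.3), 89, 51, 2079), (np.float64(355.0), np.float64(249.9), 17, 15, 183), (np.float64(385.7), np.float64(258.8), 17, 15, 183), (np.float64(416.9), np.float64(269.4), 17, 16, 188), (np.float64(449.9), np.float64(277.5), 17, 16, 195)] 
 now [(np.float64(131.5), np.float64(38.4), 89, 51, 2071), (np.float64(354.9), np.float64(250.0), 17, 15, 189), (np.float64(385.5), np.float64(259.0), 17, 17, 194), (np.float64(417.2), np.float64(268.0), 17, 17, 203), (np.float64(449.9), np.float64(277.6), 17, 17, 210)]
```

View pics/s3.png

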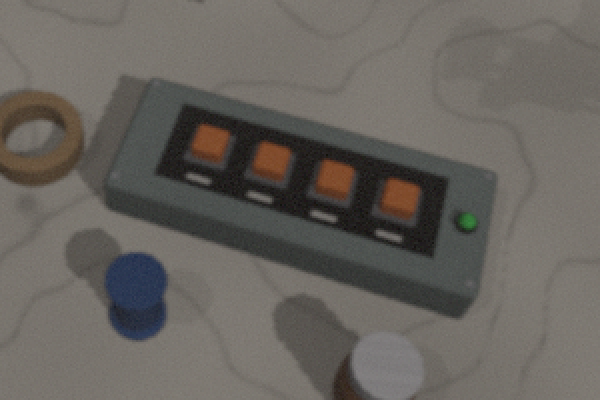

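In the scene camera, key 2 moved up 1.4 px (row 269.4 to 268.0) while the others stayed within 0.2 px. It is now in line with its neighbours, and the bystanders stand where they were. I'm handing the job in.

```bash
python3 -c "
from h import *
print(ctrl.close_job())"
```

```text
the job is handed in; nothing more can be done
None
```

The second key from the lamp was the latched one. I pressed it fully and let go, and the scene camera shows it has sprung up. `close_job` gave no verdict.

- **Taps:** I tapped keys 1 to 4 in order, using the shut fingertips. Keys 1, 3 and 4 pushed back with about 1.7–2.7 N with the tip at 58–60 mm. Key 2 gave no force at about 60 mm and only about 2.2 N at 57.5 mm. A second approach to it at 60 mm also gave no force.
- **Release:** I pressed key 2 to its hard stop, with the tip at 50.9 mm. The measured force peaked at about 33 N, well above the 4.5 N needed and below the 120 N wrist limit. Then I let go and backed away.
- **Last checks:**
  - In the scene camera key 2 rose 1.4 px and is in line with the others, which moved no more than 0.2 px.
  - The ring, spool and jar look unmoved by eye.
  - The arm was clear of everything, with about 0 N on the wrist.
- **Disagreements:**
  - The network took the spool for the ring in one picture.
  - It missed key 2 in the final wrist picture, and the colour check missed keys 1 and 3 in the final top picture, so I relied on the scene camera.
  - I did not tap key 2 again after its release.

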